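Feed the cheese home along the fence and latch the bar behind it

ROBOT

A 6-joint arm with a two-finger parallel gripper is mounted at the origin on a cart in front of the work surface, level with it; the furniture and walls round the work are solid. World frame = base frame: x ahead of the robot, y to its left, z up, the work surface at z = 0. Lengths are in m, angles in rad, forces in N, time in s.
With the tool pointing down it reaches from about 0.35 to 0.975 m from the base axis. Payload 4.9 kg.
Tool frame: the origin (TCP) lies on the front face of the gripper's body, between the roots of the fingers; the fingertips stand 73 mm ahead of it and the grasp point (between the pads) lies 54 mm ahead of it; z points along the fingers, y is the line along which they close (so a half turn about z gives the same grasp; the last joint's range is limited). The gripper opens to 85 mm and grips with 20 to 120 N. Pads are 22 mm wide; open, the fingers measure 114 mm over their backs; the gripper's body (76 mm by 85 mm) begins 54 mm behind the grasp point. The pads swing forward as they close: fully open they stand 13 mm farther back than shut.
Start: joints at [1.05, 0.053, 1.613, -0, 1.476, -0.119], TCP at [0.244, 0.575, 0.304] pointing down, gripper open.
Joint ranges: [-3.01, 3.01], [-1.01, 2.22], [0.06, 2.58], [-1.02, 4.17], [0.09, 2.62], [-3.14, 3.14]. Speed limits (rad/s): [2.57, 2.57, 3.14, 3.14, 3.14, 3.14].

INTERFACE

Orientations are given as a rotation vector (axis times angle).
In Python, from station import status, imaging, order gives the robot as it stands.
- The arm moves only by the tool arm_command, never from a script. Its argument "increments" is a list of rows, each an object with "slide": the shift along the tool's x, y, z in m, a list of three; "spin": the turn about the tool's z in degrees; "gripper": the opening, from -1 (shut) to 1 (fully open). In form: [{"slide": [x, y, z], "spin": spin, "gripper": gripper}, ...]. A call has 1 to 8 rows; each row is the pose to reach, as a shift and turn from the pose commanded when the call began, along the tool's axes at that moment; what a row does not reach only later rows make up. A row lasts 1/12 s, in which the tool goes at most 41.7 mm and 7.16 degrees, less where a joint would pass 70% of its speed; a pose out of reach is approached as far as the arm can. A call with a gripper value outside its range is refused whole. The fingers move at their own pace and stop on an object; "newtons" is the grip in N (left out, the last holds). Time passes only in rows, so rows that repeat a pose let the fingers close. It gives the time, the measured TCP pose, the force, the opening and the grip force at its end, in the units of the state.
- status.get_obs(): the state, without advancing time (a new reading comes with each control period).
- imaging.get_image(name): name is "side" or "top" or "wrist"; returns a dict with "frame" (480x640x3 uint8, red, green, blue), "vfov" (degrees; the focal length in pixels is half the picture's height over the tangent of half this angle, whatever the lens; pixels are square), "cx", "cy" (the principal point, pixels), "view" (4x4, takes a point from world to camera coordinates); the wrist camera has in their place "mount" (4x4, takes a point from camera to tool coordinates, whose origin is the TCP and whose axes are the flange's). Camera axes: x right, y up, looking along -z (the intrinsics and any distortion apply to the point x, -y, -z); pixel columns grow to the right and rows downward; lengths in m; the calibration is good to about 2 mm. A picture is of the moment at which its call begins: read the wrist's pose just before it. There is no depth.
- order.finish_job(): hands the job in; it is judged then, once.
The state is a dict: "t": time; "q": joint angles; "dq": joint speeds; "effort": joint torques, N m; "tool_pos": TCP position; "tool_rot": TCP orientation; "contact_force": force on the tool from outside, world axes, zero at the start; "wrist_torque": the same for the moment, N m; "opening": finger opening in m; "grip_force": force on a finger pad.
Only numpy, scipy, OpenCV 4.12 (cv2) and the standard library are available. Lean on these libraries where they do the work, as an engineer would, in place of code of your own. Each camera call takes 0.05 s, during which the arm holds its last target. There are 200 camera calls.

TASK

Load the portioning board: with the grey pusher (not with your fingers) feed the block of cheese along the fence, keeping it against the fence, until it sits home against the end stop without squashing it. Stand the pusher upright back on the worktop, beside the board, then swing the latch bar across behind the cheese so that it climbs the keeper's ramp and drops fully into the low notch; do not force the bar, and leave the tomato, the jar and the mustard bottle where they are.

Things in the scene. Friction and masses are not known exactly. Their poses are not given: they have to be found in the camera images.
- board: white portioning board fixed to the worktop, 220 (x) x 380 (y) x 12 mm thick; origin at the centre of its underside. The lane runs towards +y along an aluminium fence on the far side: inner face x = +55 mm, top z = 30, y = -170 to 160. An end stop crosses the +y end: inner face y = +160, x = -65 to 65, top z = 46. The 26 mm wide pivot post at x = -85, y = 45 stands up to z = 78
- fence_stop_corner (a point): point on the board's top face in the corner where the fence's inner face meets the end stop's inner face (board frame x = 55, y = 160, z = 12 mm); axes as the board's
- pivot (a point): point on the axis of the latch bar's pivot post (board frame x = -85, y = 45, z = 42 mm), at the height of the bar's centre line when the bar is down; axes as the board's
- keeper_middle (a point): board frame x = 87, y = 45, z = 33 mm: middle of where the notch can lie. Under the bar tip's path beyond the fence stands a heavy steel keeper, 40 mm wide in x: going towards +y a ramp rising 11 mm over 44 mm, a crest, a low notch 29 mm wide, then a tall post (top z = 74) to stop it. The notch's middle lies up to 12 mm either way along y from this point, not measured: find it by touch or eye
- bar_grip (a point): point on the latch bar's centre line, 115 mm from the pivot axis, mid of its black sleeve (18 mm wide, 20 high, from 75 to 141 mm off the axis). The steel bar (14 mm wide) ends in an 18 mm thick, 24 mm long roller centred 170 mm from the axis. The point's x points out along the bar, z up. Bar down: centre line 42 mm above the worktop
- latch_bar (a joint): swing of the latch bar about its vertical pivot, rad: 0 = straight across the lane, pointing along the board's +x; negative = open, -1.57 points along the board's -y. It starts between -1.60 and -1.32, closes counter-clockwise seen from above and stays where it is left. Seated in the notch it reads between -0.13 and 0.13
- latch_lift (a joint): height of the bar on its post, m: 0 = fully down (when open, or dropped in the notch), about 0.010 on the crest, at most 0.017. Weight and a spring press it down with about 3 to 4 N; a finger pushing it sideways at one height drags on it: let the finger rise with it up the ramp, and back off to let it drop. Pushing it up the ramp takes about 3 to 15 N
- pusher: grey plastic push block, loose, about 0.25 kg, standing upright on the worktop to the right of the board; foot 44 (x) x 60 (y) x 36 mm with flat faces, above it an upright grip 30 (x) x 24 (y) mm up to 118 mm high; origin at the centre of its underside, z up. Either 60 mm wide face (+x or -x) can push
- cheese: pale block of cheese, loose, 74 (its x) x 87 (its y) x 43 mm, about 0.22 kg, lying on the board in the lane with its long side along the fence, within a few mm of it; origin at the centre of its underside, z up. Home: its +y end against the end stop and its +x side against the fence
- tomato: loose red tomato, 74 x 72 x 69 mm, bystander to the left of the board; origin at the centre of its underside
- lidded_jar: loose glass jar with a grey lid, 67 mm across, 100 mm high, bystander to the right of the board; origin at the centre of its underside
- mustard_bottle: loose yellow squeeze bottle, 70 x 86 x 192 mm, bystander to the left of the board; origin at the centre of its underside
Things that resemble listed ones, but are neither listed nor needed, are in the scene too. What is shaped like the pusher but red or turquoise is not meant.

How it is judged:
By the outcome, as a careful person would: the job done as asked, in the order asked, and still so for the second after the job is handed in, with the robot touching nothing.
It also fails if it takes over 72 s, if anything falls off the work surface, if the arm or the gripper's body presses on something with over 40 N, if the wrist force passes 120 N, or if a joint passes its speed limit or range.

## Working session

There is one attempt and no reset: what is moved stays moved. The work goes in short steps, Python scripts to look and compute and a tool call to move; the robot and the scene stay as the last step left them, time stands still between calls to the robot, and variables do not carry over. Pictures are saved under pics/ and viewed, at most 10 in all, crops included, and the job is handed in when it is done.

Besides the shell and the picture viewer there is one more tool, called after "Request:" as name([rows], argument=value, ...), one row to a line, values as JSON. arm_command: Moves the arm, as the interface text tells. Its arguments: {"type":"object","properties":{"increments":{"type":"array","items":{"type":"object","properties":{"slide":{"type":"array","items":{"type":"number"}},"spin":{"type":"number"},"gripper":{"type":"number"}}}},"newtons":{"type":"number"}},"required":["increments"]}

```bash
mkdir -p pics; ls; python3 - <<'E'
from station import status, imaging
import cv2,numpy as np
o=status.get_obs(); print({k:np.round(v,4).tolist() for k,v in o.items()})
for n in("top","side"):
    d=imaging.get_image(n); cv2.imwrite(f"pics/{n}0.png",d["frame"][:,:,::-1]); np.save(f"pics/{n}0.npy",d,allow_pickle=True)
    print(n,{k:(np.round(v,4).tolist()) for k,v in d.items() if k!="frame"})
E
```

```text
pics
{'t': 0.0, 'q': [1.05, 0.0534, 1.6143, 0.0, 1.476, -0.119], 'dq': [0.0011, -0.0021, 0.0001, 0.0002, 0.0009, -0.0004], 'effort': [0.0014, -39.3684, -37.0178, -0.0, 0.007, -0.0], 'tool_pos': [0.2442, 0.5748, 0.3026], 'tool_rot': [-0.6268, -3.0777, 0.0031], 'contact_force': [-0.806, -0.4625, 0.3077], 'wrist_torque': [-0.0004, 0.0013, -0.0068], 'grip_force': 0.0, 'opening': 0.0851}
top {'vfov': 56.3082, 'cx': 316.1991, 'cy': 236.4428, 'view': [[0.0143, -0.9999, -0.0034, -0.0097], [0.982, 0.0134, 0.1884, -0.5595], [-0.1883, -0.006, 0.9821, -1.016], [0.0, 0.0, 0.0, 1.0]]}
side {'vfov': 46.869, 'cx': 308.3882, 'cy': 244.4165, 'view': [[0.8992, -0.4376, 0.0011, -0.4757], [0.2758, 0.5687, 0.7749, -0.2109], [-0.3398, -0.6965, 0.6321, -1.4845], [0.0, 0.0, 0.0, 1.0]]}
```

View pics/top0.png

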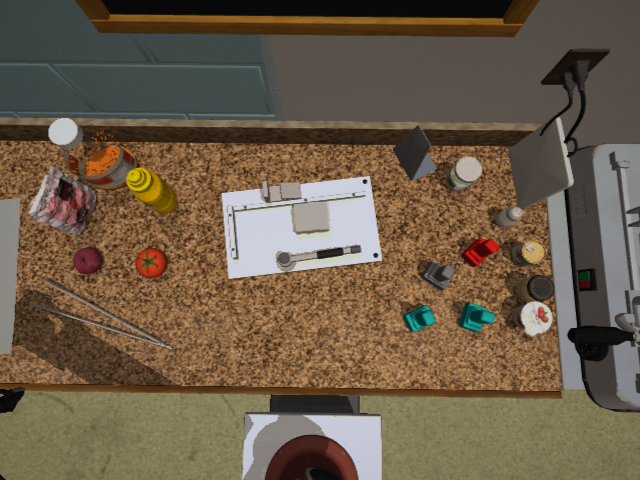

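View pics/side0.png

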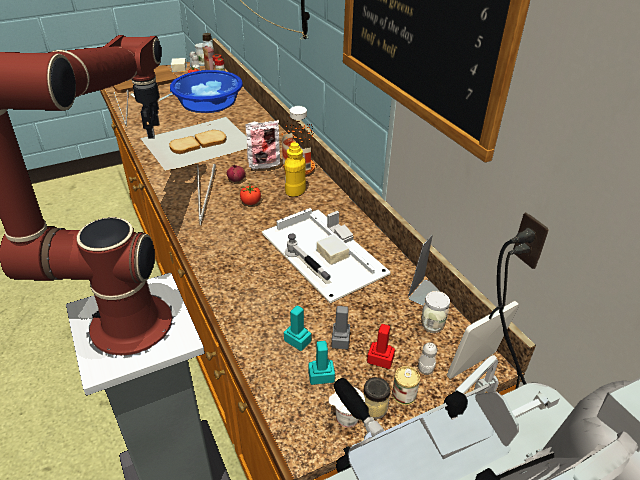

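The top view shows the board at (222–382, 178–278), with the end stop at the left, the fence at the top, the keeper at (280,190), the cheese at (310,217) and the pivot at (286,260). The bar points right. The grey pusher is at (438,275).

```bash
cat > h.py <<'E'
import numpy as np,cv2
from scipy.spatial.transform import Rotation as R
from station import status, imaging
def grab(n):
    o=status.get_obs(); d=imaging.get_image(n); f=240/np.tan(np.radians(d["vfov"])/2)
    if n=="wrist":
        T=np.eye(4);T[:3,:3]=R.from_rotvec(o["tool_rot"]).as_matrix();T[:3,3]=o["tool_pos"]; C=T@np.array(d["mount"])
    else: C=np.linalg.inv(np.array(d["view"]))
    return dict(im=d["frame"],f=f,cx=d["cx"],cy=d["cy"],C=C)
def ray(g,u,v):
    r=g["C"][:3,:3]@np.array([(u-g["cx"])/g["f"],-(v-g["cy"])/g["f"],-1]); return g["C"][:3,3],r
def onz(g,u,v,z):
    c,r=ray(g,u,v); return c+r*(z-c[2])/r[2]
def proj(g,p):
    q=np.linalg.inv(g["C"])@np.append(p,1); return g["cx"]-g["f"]*q[0]/q[2], g["cy"]+g["f"]*q[1]/q[2]
def tri(g1,p1,g2,p2):
    c1,r1=ray(g1,*p1);c2,r2=ray(g2,*p2)
    s=np.linalg.lstsq(np.c_[r1,-r2],c2-c1,rcond=None)[0]
    a,b=c1+r1*s[0],c2+r2*s[1]; return (a+b)/2,np.linalg.norm(a-b)
def save(g,name,x0,y0,x1,y1,k): cv2.imwrite(f"pics/{name}.png",cv2.resize(g["im"][y0:y1,x0:x1,::-1],None,fx=k,fy=k,interpolation=cv2.INTER_CUBIC))
E
python3 - <<'E'
from h import *
g=grab("top"); im=g["im"]
hsv=cv2.cvtColor(im,cv2.COLOR_RGB2HSV)
m=((hsv[...,1]<40)&(hsv[...,2]>200)).astype(np.uint8); m[:170]=0;m[290:]=0;m[:,:215]=0;m[:,390:]=0
c=max(cv2.findContours(cv2.morphologyEx(m,cv2.MORPH_CLOSE,np.ones((5,5))),0,2)[0],key=cv2.contourArea)
b=cv2.boxPoints(cv2.minAreaRect(c)); ap=cv2.approxPolyDP(cv2.convexHull(c),4,True)[:,0]
for p in b: print("box",p,onz(g,*p,.012).round(4))
for p in ap: print("poly",p,onz(g,*p,.012).round(4))
save(g,"topc",205,165,465,325,3)
E
```

```text
box [218.74068 193.22136] [0.6753 0.2461 0.012 ]
box [370.7295  175.12746] [ 0.7281 -0.1381  0.012 ]
box [380.8329 259.9961] [ 0.5109 -0.161   0.012 ]
box [228.84406 278.09003] [0.4613 0.2096 0.012 ]
poly [368 176] [ 0.7257 -0.1311  0.012 ]
poly [380 260] [ 0.5108 -0.1589  0.012 ]
poly [229 278] [0.4616 0.2092 0.012 ]
poly [222 193] [0.676  0.2379 0.012 ]
```

View pics/topc.png

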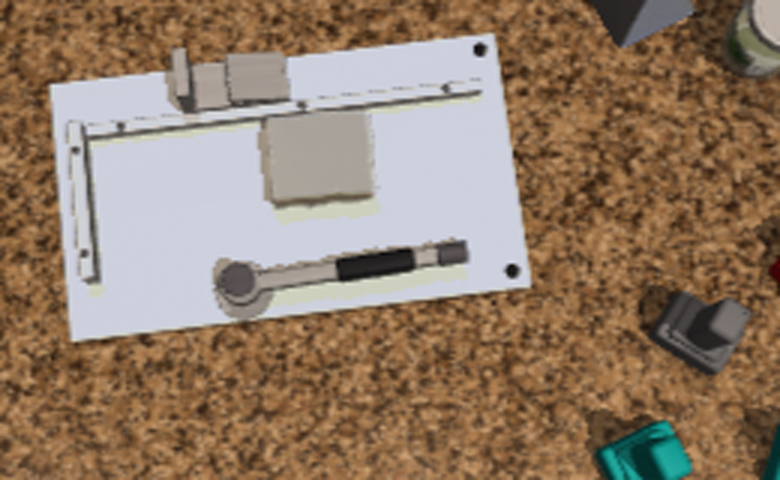

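The board corners are clear at full-image pixels (222,193), (370,176), (382,261) and (229,279), which gives a yaw of about 7.6°. The pusher foot is centred near (437,275). Next I'll move over the board for a wrist view.

```bash
cat >> h.py <<'E'
def slide(world_target):
    o=status.get_obs(); M=R.from_rotvec(o["tool_rot"]).as_matrix()
    return (M.T@(np.array(world_target)-o["tool_pos"])).round(4), "tool y yaw %.2f"%np.degrees(np.arctan2(M[1,1],M[0,1])), "tilt",M[:,2].round(4)
E
python3 - <<'E'
from h import *
g=grab("top")
P=lambda u,v,z:onz(g,205+u/3,165+v/3,z).round(4)
for n,u,v,z in[("TL",52,85,.012),("TR",494,34,.012),("BR",530,287,.012),("BL",72,341,.012),("pushfoot",700,331,.018),("griptop",730,318,.118),("bartip",452,252,.042),("pivot",240,280,.078)]:print(n,P(u,v,z))
w=grab("wrist"); print(np.linalg.inv(np.eye(4))@np.array(imaging.get_image("wrist")["mount"]).round(3),w["f"])
print(slide((.52,-.02,.42)))
E
```

```text
TL [0.6751 0.237  0.012 ]
TR [ 0.7249 -0.1354  0.012 ]
BR [ 0.5092 -0.163   0.012 ]
BL [0.4599 0.2091 0.012 ]
pushfoot [ 0.4745 -0.2988  0.018 ]
griptop [ 0.4737 -0.2944  0.118 ]
bartip [ 0.5324 -0.0969  0.042 ]
pivot [0.5025 0.0691 0.078 ]
[[-0.001  0.947  0.32   0.084]
 [ 1.     0.001  0.001  0.001]
 [ 0.001  0.32  -0.947 -0.069]
 [ 0.     0.     0.     1.   ]] 389.5910507301333
(array([-0.4864, -0.44  , -0.1163]), 'tool y yaw 66.98', 'tilt', array([-4.e-04, -6.e-04, -1.e+00]))
```

Request:
arm_command([
  {"slide": [-0.03, -0.03, -0.003], "spin": -3},
  {"slide": [-0.058, -0.06, -0.007], "spin": -6},
  {"slide": [-0.087, -0.089, -0.01], "spin": -9},
  {"slide": [-0.116, -0.118, -0.013], "spin": -12},
  {"slide": [-0.145, -0.148, -0.016], "spin": -15},
  {"slide": [-0.174, -0.178, -0.02], "spin": -18},
  {"slide": [-0.203, -0.207, -0.023], "spin": -21},
  {"slide": [-0.232, -0.237, -0.026], "spin": -25},
])

```text
validation failed for argument at $.in...
```

```bash
python3 - <<'E'
from h import *
print(slide((.50,-.08,.36)),status.get_obs()["t"])
E
```

```text
(array([-0.4915, -0.503 , -0.0562]), 'tool y yaw 66.98', 'tilt', array([-4.e-04, -6.e-04, -1.e+00])) 0.3
```

Request:
arm_command([
  {"slide": [-0.03, -0.03, -0.003], "spin": -3, "gripper": 1},
  {"slide": [-0.058, -0.06, -0.007], "spin": -6, "gripper": 1},
  {"slide": [-0.087, -0.089, -0.01], "spin": -9, "gripper": 1},
  {"slide": [-0.116, -0.118, -0.013], "spin": -12, "gripper": 1},
  {"slide": [-0.145, -0.148, -0.016], "spin": -15, "gripper": 1},
  {"slide": [-0.174, -0.178, -0.02], "spin": -18, "gripper": 1},
  {"slide": [-0.203, -0.207, -0.023], "spin": -21, "gripper": 1},
  {"slide": [-0.232, -0.237, -0.026], "spin": -25, "gripper": 1},
])

```text
t: 0.97
tool_pos: [0.3653, 0.2647, 0.3302]
tool_rot: [-0.06, 3.14, 0.001]
contact_force: [0.9, 0.0, -0.2]
opening: 0.0857
grip_force: 0.0
```

```bash
python3 - <<'E'
from h import *
print(slide((.50,-.08,.36)),status.get_obs()["t"])
E
```

```text
(array([-0.1215, -0.3496, -0.0298]), 'tool y yaw 92.18', 'tilt', array([ 9.e-04,  4.e-04, -1.e+00])) 0.9667
```

Request:
arm_command([
  {"slide": [-0.015, -0.04, -0.004], "spin": 0, "gripper": 1},
  {"slide": [-0.122, -0.35, -0.03], "spin": 0, "gripper": 1},
  {"slide": [-0.122, -0.35, -0.03], "spin": 0, "gripper": 1},
  {"slide": [-0.122, -0.35, -0.03], "spin": 0, "gripper": 1},
  {"slide": [-0.122, -0.35, -0.03], "spin": 0, "gripper": 1},
  {"slide": [-0.122, -0.35, -0.03], "spin": 0, "gripper": 1},
  {"slide": [-0.122, -0.35, -0.03], "spin": 0, "gripper": 1},
  {"slide": [-0.122, -0.35, -0.03], "spin": 0, "gripper": 1},
])

```text
t: 1.63
tool_pos: [0.4856, -0.0454, 0.3573]
tool_rot: [-0.053, 3.14, -0.0]
contact_force: [-0.1, 0.6, 1.5]
opening: 0.0853
grip_force: 0.0
```

Request:
arm_command([
  {"slide": [-0.016, -0.03, 0], "spin": 0, "gripper": 1},
  {"slide": [-0.016, -0.03, 0], "spin": 0, "gripper": 1},
  {"slide": [-0.016, -0.03, 0], "spin": 0, "gripper": 1},
  {"slide": [-0.016, -0.03, 0], "spin": 0, "gripper": 1},
])

```text
t: 1.97
tool_pos: [0.5022, -0.0724, 0.3566]
tool_rot: [0.054, -3.14, -0.001]
contact_force: [-0.2, 0.5, -0.1]
opening: 0.0853
grip_force: 0.0
```

```bash
python3 - <<'E'
from h import *
import pickle
o=status.get_obs();print(o["t"],o["tool_pos"],np.abs(o["dq"]).max())
g=grab("wrist");pickle.dump(g,open("w1.pkl","wb"));save(g,"w1",0,0,640,480,1.25)
E
```

```text
1.9667 [ 0.50223473 -0.07242879  0.3566007 ] 0.02612424088874453
```

View pics/w1.png

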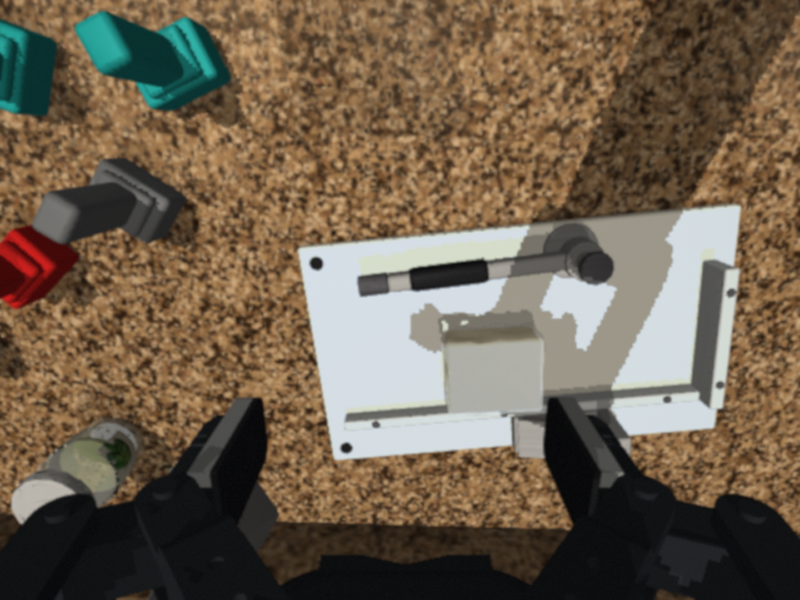

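The wrist view shows the board corners at (302,247), (738,206), (335,460) and (716,427) in the 1.25× picture. The cheese top is at (445–543, 335–412), the pivot at (597,265) and the bar tip at (373,285). The pusher foot is near (145,200), with its grip top at (58,217).

```bash
python3 - <<'E'
from h import *
import pickle
g=pickle.load(open("w1.pkl","rb"))
P=lambda u,v,z:onz(g,u/1.25,v/1.25,z)
im=np.array([P(302,247,.012),P(738,206,.012),P(335,460,.012),P(716,427,.012)])[:,:2]
bo=np.array([[-110,-190],[-110,190],[110,-190],[110,190]])/1e3
print(im.round(4))
def fit(b,w):
    bc,wc=b.mean(0),w.mean(0);B=b-bc;W=w-wc
    a=np.arctan2((B[:,0]*W[:,1]-B[:,1]*W[:,0]).sum(),(B*W).sum());Rm=np.array([[np.cos(a),-np.sin(a)],[np.sin(a),np.cos(a)]])
    t=wc-Rm@bc; return np.degrees(a),t,((b@Rm.T+t)-w)*1e3
print(fit(bo,im))
top=np.array([[.4,0]])
tp=np.array([[.5092,-.163],[.4599,.2091],[.7249,-.1354],[.6751,.237]])
print(fit(bo,tp))
for n,u,v,z in[("piv",597,267,.078),("tip",373,285,.042),("ch",445,412,.055),("ch",543,410,.055),("ch",540,345,.055),("ch",448,348,.055),("griptop",58,217,.118),("foot",145,200,.02)]:print(n,P(u,v,z).round(4))
print(slide((.42,-.30,.36)))
E
```

```text
[[ 0.5107 -0.1604]
 [ 0.4634  0.207 ]
 [ 0.7278 -0.1346]
 [ 0.6768  0.2394]]
(np.float64(7.589810996461369), array([0.59468631, 0.03785617]), array([[ 0.00796676, -4.64291126],
       [-2.84979637,  4.67390415],
       [ 1.030247  , -1.36877725],
       [ 1.81158262,  1.33778436]]))
(np.float64(7.521142382212893), array([0.592275, 0.036925]), array([[-1.10914339, -2.83848291],
       [-1.54811503,  1.79223617],
       [ 1.29811503, -1.64223617],
       [ 1.35914339,  2.68848291]]))
piv [0.5038 0.0697 0.078 ]
tip [ 0.5339 -0.0969  0.042 ]
ch [ 0.643  -0.0321  0.055 ]
ch [0.6382 0.0527 0.055 ]
ch [0.5772 0.0427 0.055 ]
ch [ 0.5824 -0.0333  0.055 ]
griptop [ 0.4732 -0.2913  0.118 ]
foot [ 0.474  -0.2862  0.02  ]
(array([ 0.0901, -0.225 , -0.0033]), 'tool y yaw 92.02', 'tilt', array([-3.e-04,  4.e-04, -1.e+00]))
```

Both views agree: board yaw is 7.55° with its origin at (0.5935, 0.0374), and the bar is at about -1.52 rad. Next I'll look at the pusher from close by, with the wrist turned for the grasp.

Request:
arm_command([
  {"slide": [0.006, -0.03, 0.02], "spin": 7, "gripper": 1},
  {"slide": [0.006, -0.06, 0.04], "spin": 14, "gripper": 1},
  {"slide": [0.006, -0.09, 0.06], "spin": 21, "gripper": 1},
  {"slide": [0.006, -0.12, 0.077], "spin": 28, "gripper": 1},
  {"slide": [0.006, -0.15, 0.077], "spin": 35, "gripper": 1},
  {"slide": [0.006, -0.178, 0.077], "spin": 42, "gripper": 1},
  {"slide": [0.006, -0.178, 0.077], "spin": 49, "gripper": 1},
  {"slide": [0.006, -0.178, 0.077], "spin": 56, "gripper": 1},
])

```text
t: 2.68
tool_pos: [0.5026, -0.2506, 0.2798]
tool_rot: [-1.435, -2.794, -0.0]
contact_force: [0.2, 0.5, 0.2]
opening: 0.0851
grip_force: 0.0
```

Request:
arm_command([
  {"slide": [0, 0, 0], "spin": 7, "gripper": 1},
  {"slide": [0, 0, 0], "spin": 14, "gripper": 1},
  {"slide": [0, 0, 0], "spin": 21, "gripper": 1},
  {"slide": [0, 0, 0], "spin": 28, "gripper": 1},
  {"slide": [0, 0, 0], "spin": 35, "gripper": 1},
  {"slide": [0, 0, 0], "spin": 42, "gripper": 1},
  {"slide": [0, 0, 0], "spin": 49, "gripper": 1},
  {"slide": [0, 0, 0], "spin": 56, "gripper": 1},
])

```text
t: 3.35
tool_pos: [0.5028, -0.249, 0.2802]
tool_rot: [2.577, 1.797, 0.0]
contact_force: [-0.2, 0.1, 0.6]
opening: 0.0856
grip_force: 0.0
```

Request:
arm_command([
  {"slide": [0, 0, 0], "spin": 7, "gripper": 1},
  {"slide": [0, 0, 0], "spin": 13, "gripper": 1},
  {"slide": [0, 0, 0], "spin": 13, "gripper": 1},
  {"slide": [0, 0, 0], "spin": 13, "gripper": 1},
  {"slide": [0, 0, 0], "spin": 13, "gripper": 1},
])

```text
t: 3.77
tool_pos: [0.5027, -0.2499, 0.28]
tool_rot: [2.758, 1.503, 0.0]
contact_force: [0.2, -0.7, -0.1]
opening: 0.0853
grip_force: 0.0
```

```bash
python3 - <<'E'
from h import *
import pickle
o=status.get_obs();print(o["t"],o["tool_pos"],np.abs(o["dq"]).max(),o["q"]);print(slide((.47,-.29,.2)))
g=grab("wrist");pickle.dump(g,open("w2.pkl","wb"));save(g,"w2",0,0,640,480,1.25)
E
```

```text
3.7667 [ 0.50271089 -0.24986235  0.2800254 ] 0.008878352121453043 [-5.93845568e-01 -8.29877186e-02  1.78724800e+00  4.09052940e-05
  1.43704613e+00 -2.10705988e-02]
(array([-0.0515, -0.0058,  0.08  ]), 'tool y yaw -32.82', 'tilt', array([ 3.e-04, -1.e-04, -1.e+00]))
```

View pics/w2.png

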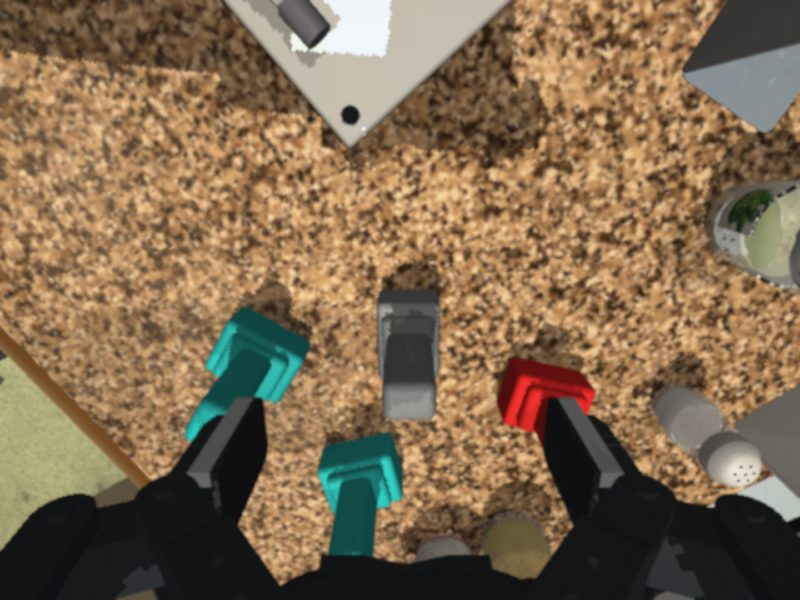

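The pusher is upright and nearly aligned with the tool. Its grip top is at (386–435, 384–418) and the foot's near edge at (380–439, 291).

```bash
python3 - <<'E'
from h import *
import pickle
g=pickle.load(open("w2.pkl","rb"))
P=lambda u,v,z:onz(g,u/1.25,v/1.25,z)
M=R.from_rotvec(status.get_obs()["tool_rot"]).as_matrix(); p0=status.get_obs()["tool_pos"]
for n,u,v,z in[("topNL",386,384,.118),("topNR",436,382,.118),("topFL",383,418,.118),("topFR",434,417,.118),("footNL",379,291,.036),("footNR",439,291,.036),("cornerboard",350,147,.012),("base NL",378,290,0.),("baseNR",440,290,0.)]:
    q=P(u,v,z);print(n,q.round(4),"tool",(M.T@(q-p0)).round(4))
E
```

```text
topNL [ 0.471  -0.2784  0.118 ] tool [-0.041  -0.0113  0.162 ]
topNR [ 0.494  -0.2919  0.118 ] tool [-0.0398  0.0153  0.162 ]
topFL [ 0.4582 -0.2948  0.118 ] tool [-0.0618 -0.0131  0.162 ]
topFR [ 0.4819 -0.3094  0.118 ] tool [-0.0612  0.0146  0.162 ]
footNL [ 0.4791 -0.2525  0.036 ] tool [-0.0149 -0.0186  0.244 ]
footNR [ 0.513  -0.2744  0.036 ] tool [-0.0149  0.0218  0.244 ]
cornerboard [ 0.5132 -0.1651  0.012 ] tool [ 0.0771 -0.0373  0.268 ]
base NL [ 0.4711 -0.2598  0.    ] tool [-0.0253 -0.0213  0.28  ]
baseNR [ 0.5102 -0.2851  0.    ] tool [-0.0253  0.0252  0.28  ]
```

Request:
arm_command([
  {"slide": [-0.026, 0.001, 0.01], "spin": 0, "gripper": 0.35},
  {"slide": [-0.051, 0.0015, 0.02], "spin": 0, "gripper": 0.35},
  {"slide": [-0.051, 0.0015, 0.03], "spin": 0, "gripper": 0.35},
  {"slide": [-0.051, 0.0015, 0.06], "spin": 0, "gripper": 0.35},
  {"slide": [-0.051, 0.0015, 0.09], "spin": 0, "gripper": 0.35},
  {"slide": [-0.051, 0.0015, 0.115], "spin": 0, "gripper": 0.35},
  {"slide": [-0.051, 0.0015, 0.131], "spin": 0, "gripper": 0.35},
  {"slide": [-0.051, 0.0015, 0.131], "spin": 0, "gripper": 0.35},
])

```text
t: 4.48
tool_pos: [0.4739, -0.2921, 0.1439]
tool_rot: [-2.753, -1.496, 0.005]
contact_force: [0.0, -0.1, 0.3]
opening: 0.0578
grip_force: 0.0
```

Request:
arm_command([
  {"slide": [0, 0, 0], "spin": 0, "gripper": 0.35},
  {"slide": [0, 0, 0], "spin": 0, "gripper": -0.6},
  {"slide": [0, 0, 0], "spin": 0, "gripper": -0.6},
  {"slide": [0, 0, 0], "spin": 0, "gripper": -0.6},
  {"slide": [0, 0, 0], "spin": 0, "gripper": -0.6},
  {"slide": [0, 0, 0], "spin": 0, "gripper": -0.6},
  {"slide": [0, 0, 0], "spin": 0, "gripper": -0.6},
  {"slide": [0, 0, 0], "spin": 0, "gripper": -0.6},
], newtons=70)

```text
t: 5.15
tool_pos: [0.477, -0.295, 0.1511]
tool_rot: [2.758, 1.497, 0.002]
contact_force: [-0.5, 0.6, 6.2]
opening: 0.0291
grip_force: 69.7
```

Request:
arm_command([
  {"slide": [0, 0, -0.02], "spin": 0, "gripper": -0.6},
  {"slide": [0, 0, -0.055], "spin": 0, "gripper": -0.6},
  {"slide": [0, 0, -0.09], "spin": 0, "gripper": -0.6},
  {"slide": [0, 0, -0.12], "spin": 0, "gripper": -0.6},
  {"slide": [0.02, 0, -0.14], "spin": 4, "gripper": -0.6},
  {"slide": [0.05, 0, -0.14], "spin": 10, "gripper": -0.6},
  {"slide": [0.08, 0, -0.14], "spin": 16, "gripper": -0.6},
  {"slide": [0.11, 0, -0.14], "spin": 22, "gripper": -0.6},
])

```text
t: 5.82
tool_pos: [0.5363, -0.2011, 0.2891]
tool_rot: [2.999, 0.935, 0.001]
contact_force: [0.8, -0.6, -2.6]
opening: 0.0291
grip_force: 70.1
```

```bash
cat >> h.py <<'E'
def b2w(x,y,z):
    a=np.radians(7.55);return np.array([.5935+np.cos(a)*x-np.sin(a)*y,.0374+np.sin(a)*x+np.cos(a)*y,z])
def w2b(p):
    a=np.radians(7.55);d=np.array(p[:2])-[.5935,.0374];return np.array([np.cos(a)*d[0]+np.sin(a)*d[1],-np.sin(a)*d[0]+np.cos(a)*d[1]])
E
python3 - <<'E'
from h import *
print(slide(b2w(.005,-.125,.25)))
E
```

```text
(array([ 0.1302, -0.0502,  0.0391]), 'tool y yaw -55.37', 'tilt', array([ 6.e-04, -2.e-04, -1.e+00]))
```

Request:
arm_command([
  {"slide": [0.025, -0.01, 0.008], "spin": 6, "gripper": -0.6},
  {"slide": [0.05, -0.02, 0.015], "spin": 12, "gripper": -0.6},
  {"slide": [0.075, -0.03, 0.023], "spin": 18, "gripper": -0.6},
  {"slide": [0.1, -0.04, 0.03], "spin": 24, "gripper": -0.6},
  {"slide": [0.1302, -0.0502, 0.039], "spin": 27.1, "gripper": -0.6},
  {"slide": [0.1302, -0.0502, 0.039], "spin": 27.1, "gripper": -0.6},
  {"slide": [0.1302, -0.0502, 0.039], "spin": 27.1, "gripper": -0.6},
])

```text
t: 6.4
tool_pos: [0.6136, -0.0848, 0.248]
tool_rot: [-3.133, -0.221, 0.005]
contact_force: [-0.3, -0.2, -2.8]
opening: 0.0293
grip_force: 70.4
```

```bash
python3 - <<'E'
from h import *
import pickle
o=status.get_obs();print(o["t"],w2b(o["tool_pos"]),o["tool_pos"],slide(b2w(.005,-.125,.1645)))
g=grab("wrist");pickle.dump(g,open("w3.pkl","wb"));save(g,"w3",0,0,640,480,1.25)
E
```

```text
6.4 [ 0.00387972 -0.12381693] [ 0.61361456 -0.08483375  0.24799228] (array([0.0014, 0.0013, 0.0835]), 'tool y yaw -81.94', 'tilt', array([-3.1e-03,  5.0e-04, -1.0e+00]))
```

View pics/w3.png

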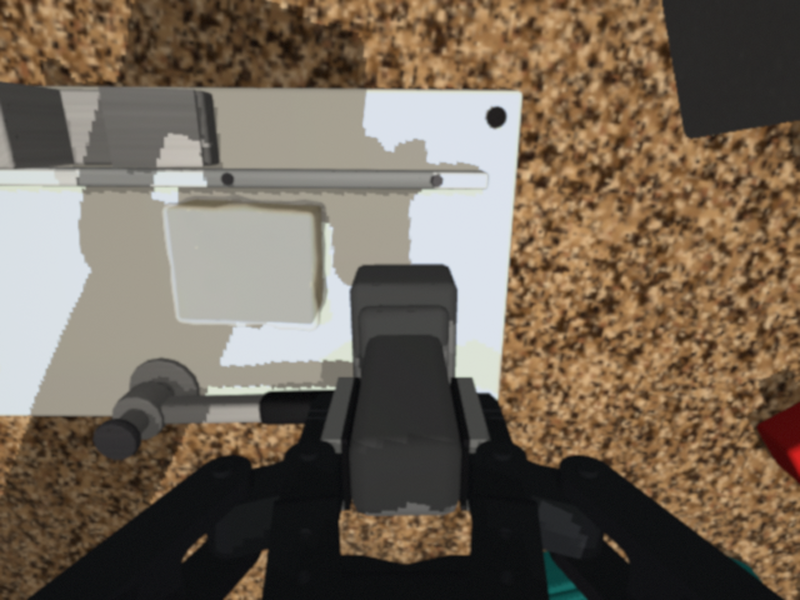

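The held pusher is straight, with its foot front at (352–457, 265). The cheese top corners are at (167,205), (325,207), (320,327) and (178,322), a small gap from the fence. The keeper is at the upper left.

```bash
python3 - <<'E'
from h import *
import pickle
g=pickle.load(open("w3.pkl","rb"))
P=lambda u,v,z:(w2b(onz(g,u/1.25,v/1.25,z))*1e3).round(1)
for n,u,v,z in[("ch",167,205,.055),("ch",325,207,.055),("ch",320,327,.055),("ch",178,322,.055),("fence",488,188,.03),("fence",100,188,.03),("corner",521,92,.012),("edge",500,390,.012),("foot",356,265,.12),("footnear base",352,285,.095),("keeperR",215,165,.02),("keeper95",95,150,.035),("keeper62",62,150,.03)]: print(n,P(u,v,z))
E
```

```text
ch [50.3  4.1]
ch [ 49.9 -79.9]
ch [-18.8 -73.9]
ch [-16.4   7.7]
fence [  58.1 -170.3]
fence [56.3 53.3]
corner [ 110.6 -188.9]
edge [ -82.8 -190.6]
foot [  35.  -102.2]
footnear base [ 18.8 -97.5]
keeperR [ 69.1 -10.7]
keeper95 [77.4 49. ]
keeper62 [77.1 70.6]
```

Request:
arm_command([
  {"slide": [0, 0, 0.025], "spin": 0, "gripper": -0.6},
  {"slide": [0, 0, 0.05], "spin": 0, "gripper": -0.6},
  {"slide": [0, 0, 0.07], "spin": 0, "gripper": -0.6},
  {"slide": [0, 0, 0.08], "spin": 0, "gripper": -0.6},
  {"slide": [0, 0, 0.0845], "spin": 0, "gripper": -0.6},
  {"slide": [0, 0, 0.0845], "spin": 0, "gripper": -0.6},
  {"slide": [0, 0, 0.0845], "spin": 0, "gripper": -0.6},
])

```text
t: 7.03
tool_pos: [0.6146, -0.087, 0.1669]
tool_rot: [3.133, 0.215, 0.004]
contact_force: [-0.5, 0.3, -3.2]
opening: 0.0291
grip_force: 70.4
```

```bash
cat > s.py <<'E'
from h import *
o=status.get_obs();f=np.array(o["contact_force"]);a=np.radians(7.55)
M=R.from_rotvec(o["tool_rot"]).as_matrix()
print("t%.2f"%o["t"],"board mm",(w2b(o["tool_pos"])*1e3).round(1),"z",round(o["tool_pos"][2]*1e3,1),"Fboard",np.round([np.cos(a)*f[0]+np.sin(a)*f[1],-np.sin(a)*f[0]+np.cos(a)*f[1],f[2]],1),"ytool yaw %.2f"%np.degrees(np.arctan2(M[1,1],M[0,1])),"op",round(o["opening"],4))
E
python3 s.py
```

```text
t7.03 board mm [   4.6 -126.1] z 166.9 Fboard [-0.5  0.3 -3.2] ytool yaw -82.15 op 0.0291
```

Request:
arm_command([
  {"slide": [0, -0.01, 0.001], "spin": 0, "gripper": -0.6},
  {"slide": [0, -0.018, 0.001], "spin": 0, "gripper": -0.6},
  {"slide": [0, -0.024, 0.001], "spin": 0, "gripper": -0.6},
  {"slide": [0.001, -0.032, 0.001], "spin": 0, "gripper": -0.6},
  {"slide": [0.0025, -0.041, 0.001], "spin": 0, "gripper": -0.6},
  {"slide": [0.004, -0.05, 0.001], "spin": 0, "gripper": -0.6},
  {"slide": [0.006, -0.06, 0.001], "spin": 0, "gripper": -0.6},
  {"slide": [0.008, -0.07, 0.001], "spin": 0, "gripper": -0.6},
])

```text
t: 7.7
tool_pos: [0.6123, -0.0148, 0.1645]
tool_rot: [3.134, 0.216, 0.0]
contact_force: [-0.6, -1.6, -2.7]
opening: 0.0288
grip_force: 70.6
```

```bash
python3 s.py
```

```text
t7.70 board mm [ 11.8 -54.2] z 164.5 Fboard [-0.8 -1.6 -2.7] ytool yaw -82.11 op 0.0288
```

Request:
arm_command([
  {"slide": [0.001, -0.009, 0], "spin": 0, "gripper": -0.6},
  {"slide": [0.003, -0.018, 0], "spin": 0, "gripper": -0.6},
  {"slide": [0.004, -0.027, 0], "spin": 0, "gripper": -0.6},
  {"slide": [0.0055, -0.036, 0], "spin": 0, "gripper": -0.6},
  {"slide": [0.006, -0.045, 0], "spin": 0, "gripper": -0.6},
  {"slide": [0.0065, -0.053, 0], "spin": 0, "gripper": -0.6},
  {"slide": [0.007, -0.06, 0], "spin": 0, "gripper": -0.6},
])

```text
t: 8.28
tool_pos: [0.6107, 0.0455, 0.1641]
tool_rot: [-3.134, -0.216, 0.001]
contact_force: [-0.6, -3.0, -3.6]
opening: 0.0293
grip_force: 70.6
```

```bash
python3 s.py; python3 - <<'E'
from h import *
import pickle
g=grab("wrist");pickle.dump(g,open("w4.pkl","wb"));save(g,"w4",0,0,640,480,1.25)
E
```

```text
t8.28 board mm [18.1  5.8] z 164.1 Fboard [-1.  -2.8 -3.6] ytool yaw -82.11 op 0.0293
```

View pics/w4.png

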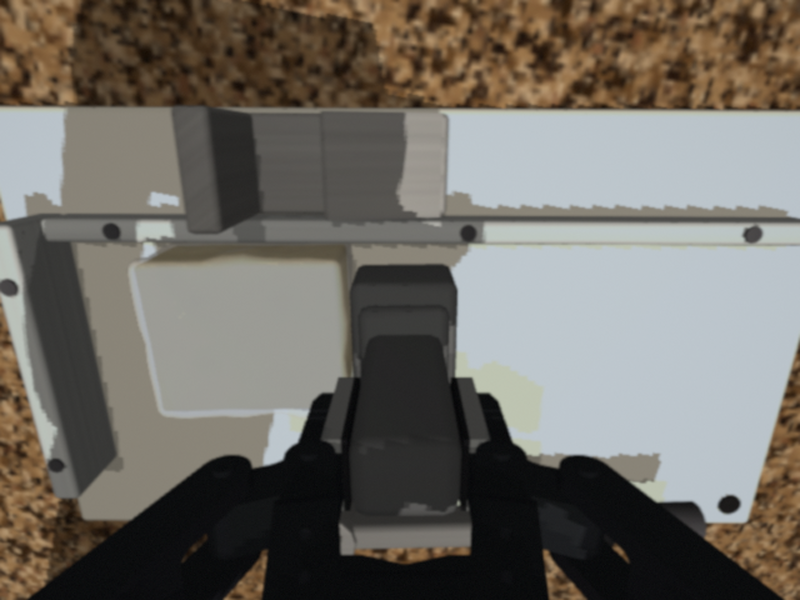

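The cheese is in contact with the pusher, its top spanning (130–347, 250–415). The keeper shows its ramp start at x≈445, the crest/notch edge at x≈322 and the post face base at x≈252.

```bash
python3 - <<'E'
from h import *
import pickle
g=pickle.load(open("w4.pkl","rb"))
P=lambda u,v,z:(w2b(onz(g,u/1.25,v/1.25,z))*1e3).round(1)
for n,u,v,z in[("ch",131,264,.055),("ch",346,250,.055),("ch",349,380,.055),("ch",163,413,.055),("fence",300,243,.03),("stoptop near",40,240,.046),("stoptop far",75,490,.046),("stop foot",115,460,.012),("corner",748,522,.012),
("ramp0",446,150,.033),("ramp0",446,150,.02),("crest/notch",322,160,.044),("notch/post",252,160,.033),("posttop",176,112,.074),("posttop r",215,112,.074)]: print(n,P(u,v,z))
E
```

```text
ch [ 54.4 109.9]
ch [60.1 28.9]
ch [ 6.1 29.5]
ch [ -9.7 107.7]
fence [57.5 51.2]
stoptop near [ 61.5 148.7]
stoptop far [-56.5 160.2]
stop foot [-65.2 162.3]
corner [-105.3 -188.3]
ramp0 [95.4 -9.1]
ramp0 [ 95.1 -10.1]
crest/notch [91.8 38. ]
notch/post [91.2 67.4]
posttop [106.9  76.9]
posttop r [107.  65.]
```

The notch spans about 38 to 67 mm, which matches its 29 mm width, so its middle is at y≈52.5. The cheese lies against the fence. I'll continue pushing.

Request:
arm_command([
  {"slide": [0.0005, -0.008, 0], "spin": 0, "gripper": -0.6},
  {"slide": [0.001, -0.016, 0], "spin": 0, "gripper": -0.6},
  {"slide": [0.0015, -0.023, 0], "spin": 0, "gripper": -0.6},
  {"slide": [0.002, -0.029, 0], "spin": 0, "gripper": -0.6},
  {"slide": [0.002, -0.034, 0], "spin": 0, "gripper": -0.6},
  {"slide": [0.002, -0.038, 0], "spin": 0, "gripper": -0.6},
  {"slide": [0.002, -0.039, 0], "spin": 0, "gripper": -0.6},
  {"slide": [0.002, -0.04, 0], "spin": 0, "gripper": -0.6},
])

```text
t: 9.0
tool_pos: [0.6074, 0.0846, 0.1643]
tool_rot: [3.134, 0.216, 0.0]
contact_force: [-0.6, -1.5, -3.6]
opening: 0.029
grip_force: 70.5
```

```bash
python3 s.py
```

```text
t9.00 board mm [20. 45.] z 164.3 Fboard [-0.8 -1.4 -3.6] ytool yaw -82.11 op 0.029
```

Request:
arm_command([
  {"slide": [0, -0.001, 0], "spin": 0, "gripper": -0.6},
  {"slide": [0, -0.002, 0], "spin": 0, "gripper": -0.6},
  {"slide": [0, -0.003, 0], "spin": 0, "gripper": -0.6},
])

```text
t: 9.25
tool_pos: [0.6071, 0.0873, 0.1644]
tool_rot: [3.134, 0.215, 0.0]
contact_force: [-0.9, -1.9, -3.5]
opening: 0.0295
grip_force: 70.5
```

```bash
python3 s.py
```

```text
t9.25 board mm [20.  47.6] z 164.4 Fboard [-1.1 -1.8 -3.5] ytool yaw -82.14 op 0.0295
```

Still only sliding friction, about 2 N. I'll advance in small steps and watch the force.

Request:
arm_command([
  {"slide": [0, -0.0008, 0], "spin": 0, "gripper": -0.6},
  {"slide": [0, -0.0016, 0], "spin": 0, "gripper": -0.6},
  {"slide": [0, -0.0022, 0], "spin": 0, "gripper": -0.6},
])

```text
t: 9.5
tool_pos: [0.6068, 0.0896, 0.1644]
tool_rot: [-3.134, -0.216, -0.0]
contact_force: [-0.1, -0.6, -4.4]
opening: 0.029
grip_force: 70.5
```

Request:
arm_command([
  {"slide": [0, -0.0005, 0], "spin": 0, "gripper": -0.6},
  {"slide": [0, -0.001, 0], "spin": 0, "gripper": -0.6},
  {"slide": [0, -0.001, 0], "spin": 0, "gripper": -0.6},
])

```text
t: 9.75
tool_pos: [0.6066, 0.0903, 0.1644]
tool_rot: [3.133, 0.216, 0.0]
contact_force: [0.4, -2.5, -3.4]
opening: 0.0291
grip_force: 70.5
```

```bash
python3 s.py
```

```text
t9.75 board mm [20.  50.7] z 164.4 Fboard [ 0.  -2.5 -3.4] ytool yaw -82.11 op 0.0291
```

Request:
arm_command([
  {"slide": [0, -0.0005, 0], "spin": 0, "gripper": -0.6},
  {"slide": [0, -0.001, 0], "spin": 0, "gripper": -0.6},
  {"slide": [0, -0.001, 0], "spin": 0, "gripper": -0.6},
])

```text
t: 10.0
tool_pos: [0.6065, 0.0906, 0.1644]
tool_rot: [3.132, 0.216, -0.0]
contact_force: [-1.0, -5.6, -3.3]
opening: 0.0292
grip_force: 70.6
```

Request:
arm_command([
  {"slide": [0, -0.0005, 0], "spin": 0, "gripper": -0.6},
  {"slide": [0, -0.0008, 0], "spin": 0, "gripper": -0.6},
  {"slide": [0, -0.0008, 0], "spin": 0, "gripper": -0.6},
])

```text
t: 10.25
tool_pos: [0.6065, 0.0908, 0.1645]
tool_rot: [3.13, 0.216, -0.0]
contact_force: [-0.4, -6.9, -3.0]
opening: 0.0291
grip_force: 70.7
```

```bash
python3 s.py;  python3 - <<'E'
from h import *
import pickle
g=grab("wrist");pickle.dump(g,open("w5.pkl","wb"));save(g,"w5",0,0,640,480,1.25)
E
```

```text
t10.25 board mm [19.9 51.2] z 164.5 Fboard [-1.3 -6.8 -3. ] ytool yaw -82.11 op 0.0291
```

View pics/w5.png

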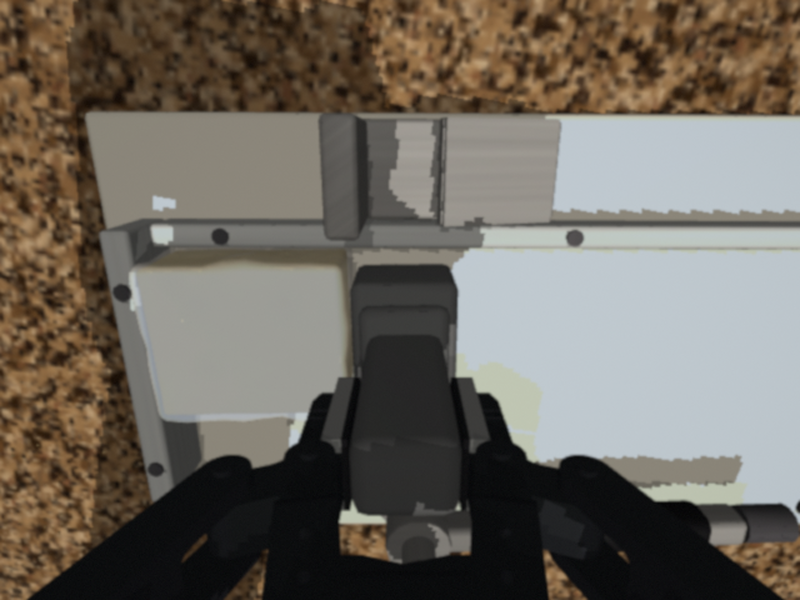

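The cheese is flush with the fence and the end stop. The force rose to 6.8 N with no further motion, so it is home. I'll back off, lift and stand the pusher to the right of the board.

Request:
arm_command([
  {"slide": [-0.001, 0.006, 0], "spin": 0, "gripper": -0.6},
  {"slide": [-0.003, 0.018, 0], "spin": 0, "gripper": -0.6},
  {"slide": [-0.005, 0.035, -0.005], "spin": 0, "gripper": -0.6},
  {"slide": [-0.005, 0.05, -0.03], "spin": 0, "gripper": -0.6},
  {"slide": [-0.01, 0.065, -0.06], "spin": 0, "gripper": -0.6},
  {"slide": [-0.015, 0.085, -0.09], "spin": 0, "gripper": -0.6},
  {"slide": [-0.02, 0.115, -0.105], "spin": 0, "gripper": -0.6},
  {"slide": [-0.028, 0.152, -0.105], "spin": 0, "gripper": -0.6},
])

```text
t: 10.97
tool_pos: [0.6016, -0.0626, 0.2759]
tool_rot: [3.133, 0.219, 0.017]
contact_force: [0.5, -0.5, -3.2]
opening: 0.0292
grip_force: 70.8
```

Request:
arm_command([
  {"slide": [-0.006, 0.035, 0], "spin": 0, "gripper": -0.6},
  {"slide": [-0.012, 0.07, 0], "spin": 0, "gripper": -0.6},
  {"slide": [-0.018, 0.105, 0], "spin": 0, "gripper": -0.6},
  {"slide": [-0.022, 0.135, 0], "spin": 0, "gripper": -0.6},
  {"slide": [-0.022, 0.154, 0], "spin": 0, "gripper": -0.6},
  {"slide": [-0.022, 0.154, 0], "spin": 0, "gripper": -0.6},
])

```text
t: 11.47
tool_pos: [0.5984, -0.2218, 0.2694]
tool_rot: [3.134, 0.209, 0.002]
contact_force: [-0.7, 0.5, -2.3]
opening: 0.0291
grip_force: 70.7
```

```bash
python3 s.py;  python3 - <<'E'
from h import *
import pickle
g=pickle.load(open("w5.pkl","rb"))
P=lambda u,v,z:(w2b(onz(g,u/1.25,v/1.25,z))*1e3).round(1)
print("crest edge",P(441,160,.044),"post",P(367,160,.033),"pivot top",P(420,545,.078),"ch",P(136,268,.055),P(345,265,.055),P(163,413,.055),"tip",P(772,522,.051),"ramp0",P(556,160,.033))
g=grab("wrist");pickle.dump(g,open("w6.pkl","wb"));save(g,"w6",0,0,640,480,1.25)
E
```

```text
t11.47 board mm [ -29.2 -257.6] z 269.4 Fboard [-0.6  0.5 -2.3] ytool yaw -82.38 op 0.0291
crest edge [93.9 38.5] post [93.3 67. ] pivot top [-54.8  45.3] ch [ 54.7 153.3] [56.1 74.5] [ -7.8 152.8] tip [ -68.2 -121.1] ramp0 [93.7 -7.9]
```

View pics/w6.png

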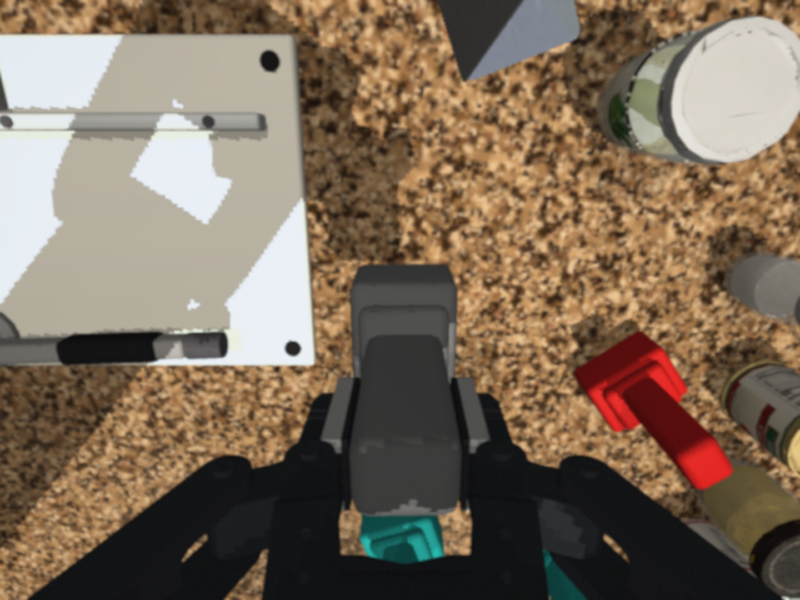

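The area under the pusher is clear (the red one is at about (630,380), the jar at (720,90)). I'll lower it.

Request:
arm_command([
  {"slide": [0, 0, 0.03], "spin": 0, "gripper": -0.6},
  {"slide": [0, 0, 0.06], "spin": 0, "gripper": -0.6},
  {"slide": [0, 0, 0.085], "spin": 0, "gripper": -0.6},
  {"slide": [0, 0, 0.103], "spin": 0, "gripper": -0.6},
  {"slide": [0, 0, 0.112], "spin": 0, "gripper": -0.6},
  {"slide": [0, 0, 0.116], "spin": 0, "gripper": -0.6},
  {"slide": [0, 0, 0.117], "spin": 0, "gripper": -0.6},
  {"slide": [0, 0, 0.117], "spin": 0, "gripper": -0.6},
])

```text
t: 12.18
tool_pos: [0.5996, -0.2177, 0.1538]
tool_rot: [3.133, 0.216, 0.004]
contact_force: [1.0, -0.1, -3.1]
opening: 0.0293
grip_force: 70.7
```

Request:
arm_command([
  {"slide": [0, 0, 0.001], "spin": 0, "gripper": -0.6},
  {"slide": [0, 0, 0.0015], "spin": 0, "gripper": -0.6},
  {"slide": [0, 0, 0.0015], "spin": 0, "gripper": -0.6},
])

```text
t: 12.43
tool_pos: [0.5992, -0.2178, 0.1519]
tool_rot: [3.133, 0.216, 0.002]
contact_force: [-0.8, -0.1, -3.9]
opening: 0.0293
grip_force: 70.7
```

Request:
arm_command([
  {"slide": [0, 0, 0.0005], "spin": 0, "gripper": -0.6},
  {"slide": [0, 0, 0.001], "spin": 0, "gripper": -0.6},
  {"slide": [0, 0, 0.001], "spin": 0, "gripper": -0.6},
])

```text
t: 12.68
tool_pos: [0.5993, -0.2178, 0.1512]
tool_rot: [3.134, 0.216, 0.002]
contact_force: [-1.1, 1.3, 2.5]
opening: 0.0291
grip_force: 71.3
```

Request:
arm_command([
  {"slide": [0, 0, 0.0005], "spin": 0, "gripper": -0.6},
  {"slide": [0, 0, 0.001], "spin": 0, "gripper": -0.6},
  {"slide": [0, 0, 0.001], "spin": 0, "gripper": -0.6},
])

```text
t: 12.93
tool_pos: [0.5994, -0.2178, 0.1512]
tool_rot: [3.134, 0.216, 0.002]
contact_force: [-2.6, 2.9, 7.9]
opening: 0.0297
grip_force: 72.1
```

The pusher is on the worktop. Releasing it and rising.

Request:
arm_command([
  {"slide": [0, 0, -0.0005], "spin": 0, "gripper": -0.2},
  {"slide": [0, 0, -0.0005], "spin": 0, "gripper": 0.1},
  {"slide": [0, 0, -0.0005], "spin": 0, "gripper": 0.3},
  {"slide": [0, 0, -0.0005], "spin": 0, "gripper": 0.3},
  {"slide": [0, 0, -0.0005], "spin": 0, "gripper": 0.3},
  {"slide": [0, 0, -0.02], "spin": 0, "gripper": 0.3},
  {"slide": [0, 0, -0.05], "spin": 0, "gripper": 0.3},
  {"slide": [0, 0, -0.09], "spin": 0, "gripper": 0.3},
])

```text
t: 13.6
tool_pos: [0.5969, -0.2168, 0.2354]
tool_rot: [-3.13, -0.215, 0.011]
contact_force: [0.3, -0.1, -0.3]
opening: 0.0557
grip_force: 0.0
```

```bash
python3 s.py
```

```text
t13.60 board mm [ -30.  -252.4] z 235.4 Fboard [ 0.3 -0.1 -0.3] ytool yaw -82.13 op 0.0557
```

Request:
arm_command([
  {"slide": [-0.005, -0.01, -0.005], "spin": 0, "gripper": 0.3},
  {"slide": [-0.02, -0.04, -0.005], "spin": -1, "gripper": 0.0},
  {"slide": [-0.036, -0.08, -0.005], "spin": -2, "gripper": -0.6},
  {"slide": [-0.054, -0.115, -0.005], "spin": -2.5, "gripper": -1},
  {"slide": [-0.07, -0.15, -0.005], "spin": -2.5, "gripper": -1},
  {"slide": [-0.0814, -0.181, -0.005], "spin": -2.5, "gripper": -1},
  {"slide": [-0.0814, -0.181, 0.02], "spin": -2.5, "gripper": -1},
  {"slide": [-0.0814, -0.181, 0.05], "spin": -2.5, "gripper": -1},
])

```text
t: 14.27
tool_pos: [0.4946, -0.0483, 0.1916]
tool_rot: [3.125, 0.288, 0.013]
contact_force: [0.2, 0.7, -0.4]
opening: -0.0001
grip_force: 0.0
```

```bash
python3 s.py; python3 - <<'E'
from h import *
a=np.radians(-87.2);u=np.array([np.cos(a),np.sin(a)]);n=np.array([-u[1],u[0]])
p=np.array([-.085,.045])+.115*u-.034*n
print(p,slide(b2w(*p,.109)))
import pickle
g=grab("wrist");pickle.dump(g,open("w7.pkl","wb"));save(g,"w7",0,0,640,480,1.25)
E
```

```text
t14.27 board mm [-109.4  -72. ] z 191.6 Fboard [ 0.3  0.7 -0.4] ytool yaw -79.47 op -0.0001
[-0.11334169 -0.0715236 ] (array([-0.0046, -0.001 ,  0.0826]), 'tool y yaw -79.47', 'tilt', array([ 0.0084, -0.0021, -1.    ]))
```

View pics/w7.png

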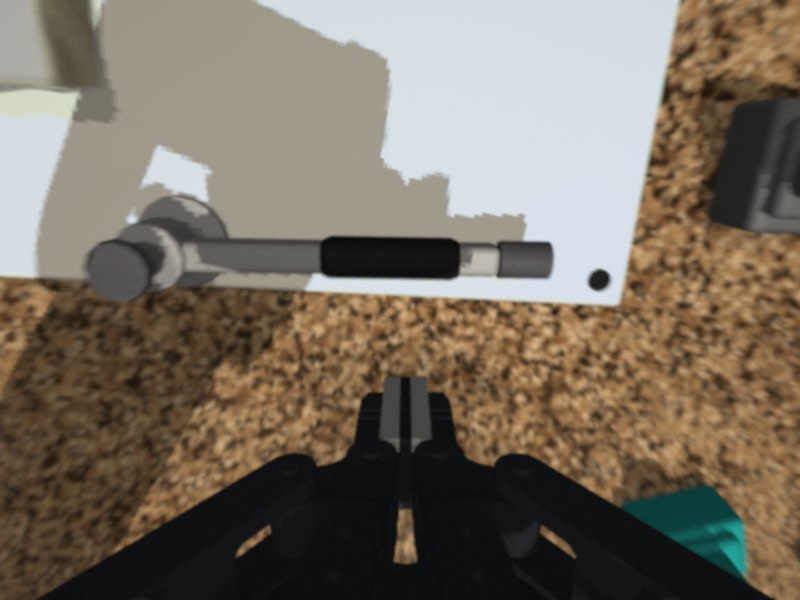

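The closed fingers are on the robot's side of the bar, clear of it (sleeve at (320–458, 237–277)). I'll lower them, then find contact.

Request:
arm_command([
  {"slide": [-0.005, -0.001, 0.03], "spin": 0, "gripper": -1},
  {"slide": [-0.005, -0.001, 0.055], "spin": 0, "gripper": -1},
  {"slide": [-0.005, -0.001, 0.075], "spin": 0, "gripper": -1},
  {"slide": [-0.005, -0.001, 0.082], "spin": 0, "gripper": -1},
  {"slide": [-0.005, -0.001, 0.082], "spin": 0, "gripper": -1},
  {"slide": [-0.005, -0.001, 0.082], "spin": 0, "gripper": -1},
])

```text
t: 14.82
tool_pos: [0.4887, -0.0496, 0.1076]
tool_rot: [3.129, 0.284, 0.001]
contact_force: [0.6, -0.8, -0.9]
opening: -0.0002
grip_force: 0.0
```

```bash
python3 s.py; python3 - <<'E'
from h import *
import pickle
g=pickle.load(open("w7.pkl","rb"))
print("sleeve",(w2b(onz(g,390/1.25,257/1.25,.044))*1e3).round(1),(w2b(onz(g,390/1.25,277/1.25,.042))*1e3).round(1),"tip",(w2b(onz(g,526/1.25,260/1.25,.044))*1e3).round(1))
E
```

```text
t14.82 board mm [-115.3  -72.5] z 107.6 Fboard [ 0.5 -0.8 -0.9] ytool yaw -79.63 op -0.0002
sleeve [-78.2 -63.2] [-88.2 -63.6] tip [ -76.5 -125.4]
```

```bash
cat > arc.py <<'E'
import sys
from h import *
# args: d mm, then thetas deg ; finger rises with the bar on the ramp
d=float(sys.argv[1])/1e3; o=status.get_obs(); M=R.from_rotvec(o["tool_rot"]).as_matrix()
yaw=np.degrees(np.arctan2(M[1,0],M[0,0]))
for t in map(float,sys.argv[2:]):
    a=np.radians(t);u=np.array([np.cos(a),np.sin(a)]);n=np.array([-u[1],u[0]])
    p=np.array([-.085,.045])+.115*u-d*n
    lift=np.clip((.045+.170*u[1]+.009+.003)*.25,0,.011)
    s=M.T@(b2w(*p,.1085+lift)-o["tool_pos"])
    print(t,s.round(4).tolist(),"spin",round(-((t+90+7.55)-yaw),1),"lift",round(lift*1e3,1))
E
python3 arc.py 20 -87 -84 -80 -75 -70 -65 -60 -55
```

```text
-87.0 [0.0164, -0.0008, -0.0009] spin -0.2 lift 0.0
-84.0 [0.0225, 0.0001, -0.0009] spin -3.2 lift 0.0
-80.0 [0.0306, 0.0007, -0.0009] spin -7.2 lift 0.0
-75.0 [0.0408, 0.0007, -0.0009] spin -12.2 lift 0.0
-70.0 [0.0509, -0.0001, -0.0009] spin -17.2 lift 0.0
-65.0 [0.061, -0.0018, -0.0009] spin -22.2 lift 0.0
-60.0 [0.0708, -0.0044, -0.0009] spin -27.2 lift 0.0
-55.0 [0.0804, -0.0079, -0.0009] spin -32.2 lift 0.0
```

Request:
arm_command([
  {"slide": [0.008, 0, -0.001], "spin": 0, "gripper": -1},
  {"slide": [0.0164, -0.0008, -0.001], "spin": 0, "gripper": -1},
  {"slide": [0.0225, 0, -0.001], "spin": -3.2, "gripper": -1},
  {"slide": [0.0306, 0.0007, -0.001], "spin": -7.2, "gripper": -1},
  {"slide": [0.0408, 0.0007, -0.001], "spin": -12.2, "gripper": -1},
  {"slide": [0.0509, 0, -0.001], "spin": -17.2, "gripper": -1},
  {"slide": [0.061, -0.0018, -0.001], "spin": -22.2, "gripper": -1},
  {"slide": [0.0708, -0.0044, -0.001], "spin": -27.2, "gripper": -1},
])

```text
t: 15.48
tool_pos: [0.5593, -0.0324, 0.1095]
tool_rot: [2.97, 1.018, 0.004]
contact_force: [-0.7, 0.0, -0.2]
opening: 0.0
grip_force: 0.3
```

```bash
python3 s.py; python3 arc.py 20 -60 -55 -50 -45 -40 -36 -32 -29 -26
```

```text
t15.48 board mm [-43.1 -64.7] z 109.5 Fboard [-0.7  0.1 -0.2] ytool yaw -52.17 op 0.0
-60.0 [-0.0015, -0.001, 0.001] spin 0.3 lift 0.0
-55.0 [0.0086, 0.0004, 0.001] spin -4.7 lift 0.0
-50.0 [0.0188, 0.0009, 0.001] spin -9.7 lift 0.0
-45.0 [0.029, 0.0004, 0.0011] spin -14.7 lift 0.0
-40.0 [0.0391, -0.0009, 0.0011] spin -19.7 lift 0.0
-36.0 [0.047, -0.0025, 0.0011] spin -23.7 lift 0.0
-32.0 [0.0549, -0.0048, 0.0011] spin -27.7 lift 0.0
-29.0 [0.0607, -0.0068, 0.0011] spin -30.7 lift 0.0
-26.0 [0.0663, -0.0091, 0.0011] spin -33.7 lift 0.0
```

```bash
cat > bar.py <<'E'
from h import *
g=grab("wrist");im=g["im"].astype(int)
# columns of the roller/steel: print bar rect from the dark sleeve (value<35), joined region above the fingers
m=(im.max(2)<40).astype(np.uint8);m[305:]=0
n,l,st,c=cv2.connectedComponentsWithStats(m)
for i in np.argsort(-st[1:,4])[:3]+1:
    pts=np.argwhere(l==i)[:,::-1].astype(np.float32);r=cv2.minAreaRect(pts)
    z=.044+float(status.get_obs()["tool_pos"][2]-.1085)
    b=[(w2b(onz(g,*p,z))*1e3) for p in cv2.boxPoints(r)]
    print(st[i],"rect",np.round(r[0],1),np.round(r[1],1),round(r[2],1),"board",np.round(b,0).tolist())
E
python3 bar.py
```

```text
[ 222  256  173   49 8187] rect [308. 280.] [172.  48.] -0.0 board [[-52.0, -24.0], [-35.0, -16.0], [-3.0, -70.0], [-19.0, -81.0]]
[437 262  68  43 813] rect [470.5 283. ] [67. 42.] 0.0 board [[-11.0, -95.0], [3.0, -85.0], [15.0, -106.0], [2.0, -117.0]]
[634   0   4   3  11] rect [635.5   1. ] [2. 3.] 90.0 board [[101.0, -87.0], [102.0, -88.0], [101.0, -88.0], [101.0, -87.0]]
```

The sleeve moves with the finger and the bar now reads about -60°. Continuing.

Request:
arm_command([
  {"slide": [0.0086, 0.0004, 0.001], "spin": -4.7, "gripper": -1},
  {"slide": [0.0188, 0.0009, 0.001], "spin": -9.7, "gripper": -1},
  {"slide": [0.029, 0.0004, 0.001], "spin": -14.7, "gripper": -1},
  {"slide": [0.0391, -0.0009, 0.001], "spin": -19.7, "gripper": -1},
  {"slide": [0.047, -0.0025, 0.001], "spin": -23.7, "gripper": -1},
  {"slide": [0.0549, -0.0048, 0.001], "spin": -27.7, "gripper": -1},
  {"slide": [0.0607, -0.0068, 0.001], "spin": -30.7, "gripper": -1},
  {"slide": [0.0663, -0.0091, 0.001], "spin": -33.7, "gripper": -1},
])

```text
t: 16.2
tool_pos: [0.6055, 0.0156, 0.1082]
tool_rot: [2.551, 1.831, 0.003]
contact_force: [0.4, -0.1, 0.3]
opening: -0.0003
grip_force: 0.3
```

```bash
python3 s.py; python3 bar.py; python3 arc.py 20 -26 -24 -22 -20 -18.5 -17 -15.5 -14 -12.5
```

```text
t16.20 board mm [  9.1 -23.2] z 108.2 Fboard [ 0.4 -0.2  0.3] ytool yaw -18.66 op -0.0003
[ 226  258  175   47 8025] rect [313. 281.] [ 46. 174.] 90.0 board [[-10.0, 21.0], [47.0, -7.0], [40.0, -24.0], [-20.0, 5.0]]
[433 257  78  48 532] rect [474.3 271.3] [49.5 71.3] 73.1 board [[58.0, -12.0], [83.0, -16.0], [82.0, -36.0], [56.0, -33.0]]
[515  48   5   6  24] rect [517.   50.5] [5. 4.] 90.0 board [[106.0, 42.0], [107.0, 41.0], [107.0, 40.0], [106.0, 40.0]]
-26.0 [-0.0007, 0.0005, -0.0002] spin -0.1 lift 0.0
-24.0 [0.0033, 0.0011, -0.0002] spin -2.1 lift 0.0
-22.0 [0.0073, 0.0016, -0.0002] spin -4.1 lift 0.0
-20.0 [0.0114, 0.0019, -0.0002] spin -6.1 lift 0.0
-18.5 [0.0144, 0.0021, -0.001] spin -7.6 lift 0.8
-17.0 [0.0175, 0.0022, -0.002] spin -9.1 lift 1.8
-15.5 [0.0206, 0.0022, -0.0031] spin -10.6 lift 2.9
-14.0 [0.0236, 0.0021, -0.0042] spin -12.1 lift 4.0
-12.5 [0.0267, 0.0019, -0.0052] spin -13.6 lift 5.1
```

Request:
arm_command([
  {"slide": [0.0033, 0.0011, 0], "spin": -2, "gripper": -1},
  {"slide": [0.0073, 0.0016, 0], "spin": -4, "gripper": -1},
  {"slide": [0.0114, 0.0019, 0], "spin": -6, "gripper": -1},
  {"slide": [0.0144, 0.0021, -0.001], "spin": -7.6, "gripper": -1},
  {"slide": [0.0175, 0.0022, -0.002], "spin": -9.1, "gripper": -1},
  {"slide": [0.0206, 0.0022, -0.003], "spin": -10.6, "gripper": -1},
])

```text
t: 16.75
tool_pos: [0.6132, 0.0339, 0.1104]
tool_rot: [2.371, 2.059, -0.0]
contact_force: [0.5, -3.2, -1.0]
opening: -0.0003
grip_force: 1.6
```

```bash
python3 s.py; python3 bar.py|head -1; python3 arc.py 20 -15.5 -14 -12.5 -11 -9.5 -8 -6.5 -5 -3.5
```

```text
t16.75 board mm [19.1 -6.1] z 110.4 Fboard [ 0.1 -3.2 -1. ] ytool yaw -8.06 op -0.0003
[ 229  255  173   50 8250] rect [315.  279.5] [ 49. 172.] 90.0 board [[-6.0, 35.0], [54.0, 18.0], [50.0, -1.0], [-13.0, 16.0]]
-15.5 [0.0008, 0.001, -0.0008] spin -0.0 lift 2.9
-14.0 [0.0039, 0.0014, -0.0019] spin -1.5 lift 4.0
-12.5 [0.0069, 0.0018, -0.003] spin -3.0 lift 5.1
-11.0 [0.0099, 0.0022, -0.0041] spin -4.5 lift 6.1
-9.5 [0.013, 0.0024, -0.0052] spin -6.0 lift 7.2
-8.0 [0.016, 0.0026, -0.0063] spin -7.5 lift 8.3
-6.5 [0.0191, 0.0027, -0.0074] spin -9.0 lift 9.4
-5.0 [0.0221, 0.0027, -0.0085] spin -10.5 lift 10.5
-3.5 [0.0252, 0.0026, -0.0089] spin -12.0 lift 11.0
```

Request:
arm_command([
  {"slide": [0.0039, 0.0014, -0.0015], "spin": -1.5, "gripper": -1},
  {"slide": [0.0069, 0.0018, -0.0026], "spin": -3, "gripper": -1},
  {"slide": [0.0099, 0.0022, -0.0037], "spin": -4.5, "gripper": -1},
  {"slide": [0.013, 0.0024, -0.0048], "spin": -6, "gripper": -1},
  {"slide": [0.016, 0.0026, -0.006], "spin": -7.5, "gripper": -1},
])

```text
t: 17.22
tool_pos: [0.6173, 0.0491, 0.1158]
tool_rot: [2.231, 2.212, -0.003]
contact_force: [-2.1, -4.8, 0.0]
opening: 0.0002
grip_force: 2.3
```

```bash
python3 s.py; python3 bar.py|head -1; python3 arc.py 20 -8 -7 -6 -5 -4 -3 -2 -1 0 1 2
```

```text
t17.22 board mm [25.1  8.4] z 115.8 Fboard [-2.7 -4.5  0. ] ytool yaw -0.50 op 0.0002
[ 229  256  173   49 8230] rect [315. 280.] [172.  48.] -0.0 board [[-10.0, 27.0], [-6.0, 46.0], [57.0, 37.0], [55.0, 17.0]]
-8.0 [0.0001, 0.0007, -0.0008] spin -0.0 lift 8.3
-7.0 [0.0021, 0.001, -0.0015] spin -1.0 lift 9.1
-6.0 [0.0041, 0.0013, -0.0022] spin -2.0 lift 9.8
-5.0 [0.0061, 0.0015, -0.003] spin -3.0 lift 10.5
-4.0 [0.0082, 0.0018, -0.0034] spin -4.0 lift 11.0
-3.0 [0.0102, 0.002, -0.0034] spin -5.0 lift 11.0
-2.0 [0.0122, 0.0021, -0.0034] spin -6.0 lift 11.0
-1.0 [0.0143, 0.0022, -0.0034] spin -7.0 lift 11.0
0.0 [0.0163, 0.0023, -0.0034] spin -8.0 lift 11.0
1.0 [0.0183, 0.0024, -0.0034] spin -9.0 lift 11.0
2.0 [0.0204, 0.0024, -0.0034] spin -10.0 lift 11.0
```

Request:
arm_command([
  {"slide": [0.0021, 0.001, -0.001], "spin": -1, "gripper": -1},
  {"slide": [0.0041, 0.0013, -0.0017], "spin": -2, "gripper": -1},
  {"slide": [0.0061, 0.0015, -0.0024], "spin": -3, "gripper": -1},
  {"slide": [0.0082, 0.0018, -0.003], "spin": -4, "gripper": -1},
  {"slide": [0.0102, 0.002, -0.003], "spin": -5, "gripper": -1},
])

```text
t: 17.68
tool_pos: [0.6199, 0.0603, 0.119]
tool_rot: [-2.133, -2.306, -0.002]
contact_force: [-0.3, -0.4, -0.4]
opening: 0.0004
grip_force: 0.1
```

```bash
python3 s.py; python3 bar.py|head -1; python3 arc.py 20 -3 -2 -1 0 1 2 3
```

```text
t17.68 board mm [29.1 19.2] z 119.0 Fboard [-0.4 -0.4 -0.4] ytool yaw 4.45 op 0.0004
[ 226  254  172   51 8275] rect [311.5 279. ] [171.  50.] 0.0 board [[-8.0, 35.0], [-6.0, 55.0], [57.0, 51.0], [57.0, 31.0]]
-3.0 [-0.0007, -0.0005, -0.0004] spin -0.1 lift 11.0
-2.0 [0.0013, -0.0002, -0.0004] spin -1.1 lift 11.0
-1.0 [0.0033, 0.0001, -0.0004] spin -2.1 lift 11.0
0.0 [0.0053, 0.0003, -0.0004] spin -3.1 lift 11.0
1.0 [0.0073, 0.0006, -0.0004] spin -4.1 lift 11.0
2.0 [0.0094, 0.0008, -0.0004] spin -5.1 lift 11.0
3.0 [0.0114, 0.0009, -0.0004] spin -6.1 lift 11.0
```

On the crest with almost no force. I'll advance gently over it.

Request:
arm_command([
  {"slide": [0.0013, -0.0002, 0], "spin": -1, "gripper": -1},
  {"slide": [0.0033, 0, 0], "spin": -2, "gripper": -1},
  {"slide": [0.0053, 0.0003, 0], "spin": -3, "gripper": -1},
  {"slide": [0.0073, 0.0006, 0], "spin": -4, "gripper": -1},
])

```text
t: 18.07
tool_pos: [0.6198, 0.0675, 0.1189]
tool_rot: [-2.051, -2.379, -0.001]
contact_force: [0.7, -1.1, 0.4]
opening: 0.0002
grip_force: 0.2
```

```bash
python3 s.py; python3 bar.py|head -1; python3 arc.py 20 1 2 3 4
```

```text
t18.07 board mm [30.  26.3] z 118.9 Fboard [ 0.5 -1.1  0.4] ytool yaw 8.47 op 0.0002
[ 232  248  163   50 7692] rect [313.  272.5] [ 49. 162.] 90.0 board [[-5.0, 62.0], [54.0, 63.0], [56.0, 43.0], [-6.0, 42.0]]
1.0 [0.0003, 0.0003, -0.0006] spin -0.0 lift 11.0
2.0 [0.0023, 0.0006, -0.0006] spin -1.0 lift 11.0
3.0 [0.0043, 0.0009, -0.0006] spin -2.0 lift 11.0
4.0 [0.0063, 0.0012, -0.0006] spin -3.0 lift 11.0
```

The sleeve image shrank from 172 to 162 px, meaning about 10 mm lower, so the bar has dropped. I'll back off and rise to check.

Request:
arm_command([
  {"slide": [-0.006, 0, 0], "spin": 0, "gripper": -1},
  {"slide": [-0.02, 0, 0], "spin": 0, "gripper": -1},
  {"slide": [-0.035, 0, -0.005], "spin": 0, "gripper": -1},
  {"slide": [-0.04, 0, -0.03], "spin": 0, "gripper": -1},
  {"slide": [-0.05, 0, -0.06], "spin": 0, "gripper": -1},
  {"slide": [-0.08, 0, -0.09], "spin": 0, "gripper": -1},
  {"slide": [-0.1, 0, -0.1], "spin": 0, "gripper": -1},
  {"slide": [-0.1, 0, -0.1], "spin": 0, "gripper": -1},
])

```text
t: 18.78
tool_pos: [0.637, -0.0371, 0.2248]
tool_rot: [2.053, 2.366, 0.006]
contact_force: [0.7, 0.7, 1.0]
opening: -0.0001
grip_force: 0.0
```

Request:
arm_command([
  {"slide": [0, 0, 0], "spin": 0, "gripper": -1},
  {"slide": [0, 0, 0], "spin": 0, "gripper": -1},
])

```text
t: 18.95
tool_pos: [0.6337, -0.0325, 0.2179]
tool_rot: [-2.054, -2.375, 0.001]
contact_force: [0.4, 1.0, -0.6]
opening: 0.0002
grip_force: 0.0
```

```bash
python3 s.py; python3 - <<'E'
from h import *
import pickle
g=grab("wrist");pickle.dump(g,open("w8.pkl","wb"));im=g["im"].astype(int)
m=(im.max(2)<50).astype(np.uint8);m[300:]=0
n,l,st,c=cv2.connectedComponentsWithStats(m)
for i in np.argsort(-st[1:,4])[:4]+1:
    r=cv2.minAreaRect(np.argwhere(l==i)[:,::-1].astype(np.float32))
    bp=cv2.boxPoints(r)
    for z in(.052,.062):
        b=np.array([w2b(onz(g,*p,z))*1e3 for p in bp]);print(st[i],z,"centre",b.mean(0).round(1),"sides",np.linalg.norm(b[1]-b[0]).round(1),np.linalg.norm(b[2]-b[1]).round(1),b.round(0).tolist())
# side-view check
s=grab("side");pickle.dump(s,open("s8.pkl","wb"))
t=grab("top");pickle.dump(t,open("t8.pkl","wb"))
for n,g in(("side",s),("top",t)):
    m=(g["im"].max(2)<50).astype(np.uint8);u,v=map(int,proj(g,b2w(.03,.05,.05)))
    k=np.zeros_like(m);k[v-25:v+25,u-40:u+40]=1;N,l,st,c=cv2.connectedComponentsWithStats(m*k)
    print(n,"expected sleeve",u,v,[(st[i].tolist(),c[i].round(1).tolist()) for i in range(1,N) if st[i,4]>15])
E
```

```text
t18.95 board mm [ 30.7 -74.5] z 217.9 Fboard [ 0.5  1.  -0.6] ytool yaw 8.31 op 0.0002
[  542    28    98   272 13092] 0.052 centre [189.9 -28. ] sides 52.0 166.8 [[145.0, 52.0], [197.0, 53.0], [241.0, -108.0], [176.0, -109.0]]
[  542    28    98   272 13092] 0.062 centre [183.  -26.4] sides 49.8 159.7 [[140.0, 50.0], [190.0, 51.0], [232.0, -103.0], [170.0, -104.0]]
[ 133   19  243   52 4820] 0.052 centre [-10.3  43.2] sides 131.3 20.0 [[-76.0, 49.0], [55.0, 58.0], [57.0, 38.0], [-78.0, 28.0]]
[ 133   19  243   52 4820] 0.062 centre [-8.6 41.7] sides 125.7 19.2 [[-72.0, 47.0], [54.0, 56.0], [56.0, 37.0], [-73.0, 28.0]]
[  69    0   64   59 2695] 0.052 centre [-93.1  47.4] sides 27.7 31.6 [[-115.0, 51.0], [-93.0, 67.0], [-71.0, 45.0], [-93.0, 27.0]]
[  69    0   64   59 2695] 0.062 centre [-87.9  45.7] sides 26.5 30.3 [[-109.0, 49.0], [-88.0, 65.0], [-67.0, 43.0], [-88.0, 26.0]]
[392   0  79  12 501] 0.052 centre [84.6 62.1] sides 41.0 5.1 [[64.0, 64.0], [105.0, 65.0], [106.0, 60.0], [64.0, 59.0]]
[392   0  79  12 501] 0.062 centre [82.2 59.8] sides 39.3 4.9 [[62.0, 62.0], [102.0, 62.0], [102.0, 58.0], [63.0, 57.0]]
side expected sleeve 320 228 [([331, 203, 29, 22, 294], [345.7, 210.0]), ([312, 226, 19, 13, 117], [321.3, 231.4]), ([288, 234, 7, 6, 18], [290.8, 236.3])]
top expected sleeve 278 212 [([275, 203, 6, 26, 91], [277.6, 212.9])]
```

```bash
python3 - <<'E'
from h import *
import pickle
g=pickle.load(open("w8.pkl","rb"));im=g["im"].astype(int)
for th in(25,30,35):
    m=(im.max(2)<th).astype(np.uint8);m[150:]=0
    n,l,st,c=cv2.connectedComponentsWithStats(m)
    for i in np.argsort(-st[1:,4])[:3]+1:
        x,y,w,h,a=st[i]
        print(th,st[i],[(z,(w2b(onz(g,x,y+h/2,z))*1e3).round(1).tolist(),(w2b(onz(g,x+w,y+h/2,z))*1e3).round(1).tolist()) for z in(.044,.054)])
t=pickle.load(open("t8.pkl","rb"));im=t["im"].astype(int)
u,v=map(int,proj(t,[.5994,-.2178,.118]));print("pusher grip top exp",u,v)
m=((im.max(2)-im.min(2)<14)&(im.max(2)<150)).astype(np.uint8);k=np.zeros_like(m);k[v-30:v+30,u-30:u+30]=1
n,l,st,c=cv2.connectedComponentsWithStats(m*k);i=1+np.argmax(st[1:,4]);print(st[i],c[i],onz(t,*c[i],.05).round(3))
E
```

```text
25 [ 262   20  113   37 3945] [(0.044, [-6.5, 46.6], [56.7, 47.3]), (0.054, [-5.1, 45.0], [55.6, 45.8])]
25 [104  29  21  29 122] [(0.044, [-95.5, 43.0], [-83.7, 43.1]), (0.054, [-90.4, 41.6], [-79.1, 41.7])]
25 [631  76   7  11  50] [(0.044, [205.8, 26.9], [209.8, 26.9]), (0.054, [198.5, 26.1], [202.4, 26.2])]
30 [ 261   20  114   37 4042] [(0.044, [-7.1, 46.6], [56.7, 47.3]), (0.054, [-5.6, 45.0], [55.6, 45.8])]
30 [103  11  23  47 234] [(0.044, [-95.3, 47.5], [-82.4, 47.7]), (0.054, [-90.2, 45.9], [-77.9, 46.1])]
30 [611  96  15  26 206] [(0.044, [198.0, 11.7], [206.8, 11.9]), (0.054, [191.0, 11.6], [199.5, 11.7])]
35 [ 261   19  114   38 4083] [(0.044, [-7.1, 46.8], [56.7, 47.6]), (0.054, [-5.6, 45.3], [55.6, 46.0])]
35 [608  30  32  95 928] [(0.044, [192.0, 28.8], [210.4, 29.1]), (0.054, [185.3, 28.0], [202.9, 28.2])]
35 [ 91   6  35  52 343] [(0.044, [-101.8, 48.7], [-82.3, 48.9]), (0.054, [-96.4, 47.0], [-77.7, 47.3])]
pusher grip top exp 412 214
[392 212  26  28 527] [403.95256167 224.84250474] [ 0.591 -0.212  0.05 ]
```

The sleeve's length fits the bar being down, and the pusher stands where it was left. I'll confirm the drop by touching the sleeve's top lightly: contact at TCP z ≈ 0.125 means fully down, ≈ 0.135 means still up.

Request:
arm_command([
  {"slide": [0.035, 0, 0], "spin": 0, "gripper": -1},
  {"slide": [0.07, 0, 0], "spin": 0, "gripper": -1},
  {"slide": [0.1, 0, 0.01], "spin": 0, "gripper": -1},
  {"slide": [0.123, 0, 0.03], "spin": 0, "gripper": -1},
  {"slide": [0.123, 0, 0.055], "spin": 0, "gripper": -1},
  {"slide": [0.123, 0, 0.07], "spin": 0, "gripper": -1},
  {"slide": [0.123, 0, 0.077], "spin": 0, "gripper": -1},
  {"slide": [0.123, 0, 0.077], "spin": 0, "gripper": -1},
])

```text
t: 19.77
tool_pos: [0.6145, 0.0904, 0.1386]
tool_rot: [-2.049, -2.376, 0.006]
contact_force: [-0.2, 0.1, 0.1]
opening: -0.0001
grip_force: 0.0
```

Request:
arm_command([
  {"slide": [0, 0, 0.002], "spin": 0, "gripper": -1},
  {"slide": [0, 0, 0.004], "spin": 0, "gripper": -1},
  {"slide": [0, 0, 0.006], "spin": 0, "gripper": -1},
  {"slide": [0, 0, 0.0075], "spin": 0, "gripper": -1},
  {"slide": [0, 0, 0.0075], "spin": 0, "gripper": -1},
  {"slide": [0, 0, 0.0075], "spin": 0, "gripper": -1},
])

```text
t: 20.27
tool_pos: [0.6166, 0.0897, 0.1347]
tool_rot: [2.053, 2.377, 0.001]
contact_force: [-0.8, -0.6, -0.4]
opening: -0.0001
grip_force: 0.0
```

```bash
python3 s.py
```

```text
t20.27 board mm [29.7 48.8] z 134.7 Fboard [-0.8 -0.5 -0.4] ytool yaw 8.36 op -0.0001
```

Request:
arm_command([
  {"slide": [0, 0, 0.002], "spin": 0, "gripper": -1},
  {"slide": [0, 0, 0.004], "spin": 0, "gripper": -1},
  {"slide": [0, 0, 0.0055], "spin": 0, "gripper": -1},
  {"slide": [0, 0, 0.0055], "spin": 0, "gripper": -1},
])

```text
t: 20.6
tool_pos: [0.6161, 0.0898, 0.1282]
tool_rot: [-2.053, -2.377, 0.001]
contact_force: [-0.6, 0.3, 0.3]
opening: -0.0003
grip_force: 0.0
```

Request:
arm_command([
  {"slide": [0, 0, 0.001], "spin": 0, "gripper": -1},
  {"slide": [0, 0, 0.002], "spin": 0, "gripper": -1},
  {"slide": [0, 0, 0.002], "spin": 0, "gripper": -1},
])

```text
t: 20.85
tool_pos: [0.6162, 0.0899, 0.1266]
tool_rot: [-2.053, -2.378, 0.001]
contact_force: [-0.4, 0.0, 0.8]
opening: -0.0002
grip_force: 0.0
```

Request:
arm_command([
  {"slide": [0, 0, 0.001], "spin": 0, "gripper": -1},
  {"slide": [0, 0, 0.0015], "spin": 0, "gripper": -1},
  {"slide": [0, 0, 0.0015], "spin": 0, "gripper": -1},
])

```text
t: 21.1
tool_pos: [0.6163, 0.0899, 0.1252]
tool_rot: [-2.053, -2.378, 0.0]
contact_force: [0.8, 0.6, 0.2]
opening: -0.0006
grip_force: 0.0
```

The fingertip reached the "down" height (0.125) above the sleeve without touching a raised bar, so the bar is fully dropped. I'll clear away and hand in.

Request:
arm_command([
  {"slide": [0, 0, -0.02], "spin": 0, "gripper": -1},
  {"slide": [0, 0, -0.06], "spin": 0, "gripper": -1},
  {"slide": [-0.01, 0, -0.1], "spin": 0, "gripper": -1},
  {"slide": [-0.02, 0, -0.13], "spin": 0, "gripper": -1},
  {"slide": [-0.02, 0, -0.15], "spin": 0, "gripper": -1},
  {"slide": [-0.02, 0, -0.15], "spin": 0, "gripper": -1},
  {"slide": [-0.02, 0, -0.15], "spin": 0, "gripper": -1},
])

```text
t: 21.68
tool_pos: [0.6199, 0.07, 0.2771]
tool_rot: [2.052, 2.376, 0.004]
contact_force: [0.4, -0.9, -1.0]
opening: 0.0001
grip_force: 0.0
```

```bash
python3 s.py; python3 - <<'E'
from h import *
g=grab("wrist");im=g["im"].astype(int)
m=(im.max(2)<32).astype(np.uint8);m[290:]=0
n,l,st,c=cv2.connectedComponentsWithStats(m)
for i in np.argsort(-st[1:,4])[:5]+1: print(st[i],(w2b(onz(g,*c[i],.044))*1e3).round(1))
from station import order
print(order.finish_job())
E
```

```text
t21.68 board mm [30.5 28.8] z 277.1 Fboard [ 0.3 -1.  -1. ] ytool yaw 8.37 op 0.0001
[277 185  80  22 788] [28.7 50.2]
[599  20  11  22 103] [223.1 167.1]
[593 114   9  14  72] [231.9 107.8]
[626  40  10  11  66] [243.4 158.2]
[583  81   9  11  58] [219.2 131.2]
the job is handed in; nothing more can be done
None
```

I handed the job in at about 21.7 s. The cheese is home against the fence and end stop (the push peaked near 7 N), the grey pusher stands upright to the right of the board, and the latch bar measured as dropped into the notch. I gave no move near the tomato, jar or mustard bottle, but I did not re-check them at the end, and no verdict came back.

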